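# Pin the carriage of the slab-cutting jig to its hidden bar

## Robot

A 6-joint arm with a two-finger parallel gripper is mounted at the origin on a cart in front of the work surface, level with it; the furniture and walls round the work are solid. World frame = base frame: x ahead of the robot, y to its left, z up, the work surface at z = 0. Lengths are in m, angles in rad, forces in N, time in s.
With the tool pointing down it reaches from about 0.425 to 0.95 m from the base axis. Payload 3.5 kg.
Tool frame: the origin (TCP) lies between the finger pads; the fingertips stand 11 mm ahead of it and the grasp point (between the pads) lies 8 mm behind it; y points along the fingers, x is the direction in which the jaws open and shut, and the axes are right-handed (so a half turn about y gives the same grasp; the last joint's range is limited). The gripper opens to 85 mm and grips with 20 to 120 N. Pads are 22 mm wide; open, the fingers measure 114 mm over their backs; the gripper's body (76 mm by 85 mm) begins 54 mm behind the grasp point. The pads swing forward as they close: fully open they stand 13 mm farther back than shut.
Start: joints at [-1.425, 0.286, 1.577, -0, 1.279, -0.15], TCP at [0.197, -0.646, 0.242] pointing down, gripper open.
Joint ranges: [-2.77, 2.77], [-0.9, 2.22], [0.21, 2.48], [-1.53, 4.67], [0.24, 2.81], [-2.84, 2.84]. Speed limits (rad/s): [2.79, 2.79, 3.14, 3.14, 3.14, 3.14].

## Interface

Orientations are given as a unit quaternion [w, x, y, z].
In Python, from plant import read_state, get_image, job_done, find_in, silhouettes, place_of gives the robot as it stands. The module is installed in compiled form; this text tells all that it offers.
- The arm moves only by the shell command python3 -m jog 'ROWS' [FORCE]. ROWS is JSON, a list of rows, each an object with "jaw": the closure, from -1 (fully open) to 1 (shut); "xyz": the shift along the tool's x, y, z in units of 25 mm (1.0 is 25 mm), a list of three; "yaw": the turn about the tool's y in units of 5 degrees (1.0 is 5 degrees). In form: [{"jaw": jaw, "xyz": [dx, dy, dz], "yaw": yaw}, ...]. A call has 1 to 10 rows; each row is the pose to reach, as a shift and turn from the pose measured when the call began, along the tool's axes at that moment; what a row does not reach only later rows make up. A row lasts 1/10 s, in which the tool goes at most 50 mm and 8.59 degrees, less where a joint would pass 70% of its speed; a pose out of reach is approached as far as the arm can. A call with a gripper value outside its range is refused whole. The fingers move at their own pace and stop on an object; FORCE is the grip in N (left out, the last holds). Time passes only in rows, so rows that repeat a pose let the fingers close. It gives the time, the measured TCP pose, the force and the opening at its end, in the units of the state.
- read_state(): the state, without advancing time (a new reading comes with each control period).
- get_image(name): name is "side" or "top"; returns a dict with "color" (400x640x3 uint8, blue, green, red), "vertical_fov" (degrees; the focal length in pixels is half the picture's height over the tangent of half this angle, whatever the lens; pixels are square), "cx", "cy" (the principal point, pixels), "dist_coeffs" ([k1, k2, p1, p2, k3] as OpenCV has them; the pictures are not rectified), "pose" (4x4, takes a point from camera to world coordinates). Camera axes: x right, y down, z forward; pixel columns grow to the right and rows downward; lengths in m; the calibration is good to about 2 mm. A picture is of the moment at which its call begins. There is no depth.
- job_done(): hands the job in, once; it reports no verdict.
Trained networks look in a picture, given as the dict that the camera call returned (one of the last four; its "shot" number tells which), for a name from the list of things; names that differ only in an ending like _2 or _b are one class to them, and where a whole thing is asked for, a point or a joint stands for the part that bears it (a point fixed in the world has none). Each returns a list of dicts, best first, with "p" (0 to 1); they miss things now and then, are a little off and sometimes report something else, mostly with a low value. They report only what shows in the picture. A call takes as long as a camera call.
- find_in(label, picture): "location" ([column, row] as shares, 0 to 1, of the picture: columns of its width, rows of its height, amid what is visible of it).
- silhouettes(label, picture): "mask" (400x640 bool, what is visible of it) and "location" ([column, row] as shares, 0 to 1, of the picture: columns of its width, rows of its height, amid what is visible of it).
- place_of(label, picture): "location" ([column, row] as shares, 0 to 1, of the picture: columns of its width, rows of its height: a listed point, or the origin of a listed thing).
The state is a dict: "clock": time; "joint_pos": joint angles; "dq": joint speeds; "effort": joint torques, N m; "ee_pos": TCP position; "ee_rot": TCP orientation; "force": force on the tool from outside, world axes, zero at the start; "torque": the same for the moment, N m; "grip_width": opening from 0.0 (shut) to 1.0 (fully open).
Only numpy, scipy, OpenCV 4.12 (cv2) and the standard library are available. Lean on these libraries where they do the work, as an engineer would, in place of code of your own. Each camera call takes 0.05 s, during which the arm holds its last target.

## Task

The carriage of the slab-cutting jig sits loose on its track. Take the pin from its stand, put it through the hole in the carriage, push the carriage along the track until you feel the pin find the hole in the bar hidden underneath, and push the pin fully home so that its collar rests on the carriage. Leave the carriage seated on its track and leave the dish, pot and cup where they are.

Things in the scene. Friction and masses are not known exactly. Their poses are not given: they have to be found in the camera images.
- pin: Loose dark wooden pin, 100 mm long, about 80 g, upright in the stand at the start. Origin at its lower tip, z up along it. Round shank 14 mm in diameter from 8 to 38 mm above the tip, tapering below that to a flat 6 mm tip; round collar 32 mm in diameter from 38 to 44 mm; square handle 24 x 24 mm, sides along its x and y, from 44 to 100 mm: grip it there.
- stand: Fixed square dark wooden block 80 x 80 x 50 mm with one hole 17 mm wide and 45 mm deep in the middle of its top, in which the pin stands, its collar on the block. Origin: centre of the underside, z up.
- rail: The fixed metal track of the jig: a foot 230 x 90 x 8 mm with a closed channel 210 x 48 mm on it, top 30 mm above the table. Origin: centre of the underside, x along the track, z up. Its top plate has a lengthwise slot 100 x 18 mm in the middle, covered by the carriage.
- track_mid (a point): Middle of the slot, on the track's top. In the channel below lies a fixed bar, its flat top 24 mm above the table, with one through hole 17 mm in diameter (2 mm countersunk) on the centre line, each time elsewhere from 18 mm to the -x side to 18 mm to the +x side of this point: it must be felt for. Elsewhere the bar stops the pin's tip (collar then 14 mm above the deck).
- carriage: Loose plywood carriage, 280 to 560 g: deck 200 x 74 x 18 mm on the track's top, side cheeks 18 mm deep, 1.5 mm play each side, so that it slides freely along the track only; a strip 8 mm high on the deck, 18 to 26 mm to +y of its centre line. Origin: centre of the deck's underside (30 mm above the table), x along the track, z up.
- carriage_hole (a point): Mouth of the carriage's through hole, 16 mm in diameter, in the middle of the deck's top, 48 mm above the table. At the start it is 28 to 45 mm to the -x side of the track's middle, so the carriage must go towards +x. It can be pushed with the pin held in this hole.
- dish: White china dish, 117 mm wide, 25 mm high, loose bystander. Origin: centre of its underside.
- dark_pot: Small dark clay pot, 64 mm wide, 70 mm high, loose bystander. Origin: centre of its underside.
- cup: Pale plastic cup, 71 mm wide, 73 mm high, loose bystander. Origin: centre of its underside.

How it is judged:
At the end, for the whole second after the job is handed in: Pin upright (7 deg) through the carriage's hole (within 5 mm of its axis) and the bar below, tip under 14 mm above the table, collar within 4 mm of the deck; carriage flat on its track (4 mm, 3 deg); both at rest. The dish, pot and cup are within 20 mm of their starts (z of pin in the frame of rail below 0.014 m and z of pin in the frame of carriage below -0.016 m and horizontal distance between pin and carriage_hole below 0.005 m and angle between pin's own z axis and vertical below 0.12 rad and angle between carriage's own z axis and vertical below 0.05 rad and z of carriage in the frame of rail below 0.034 m and linear speed of each of pin, carriage below 0.02 m/s and distance of each of dish, dark_pot, cup from where it was at the start of the episode below 0.02 m); the robot touches nothing.
It fails at once if the carriage is lifted off its track or tipped (z of carriage in the frame of rail above 0.045 m or angle between carriage's own z axis and vertical above 0.2 rad).
It fails at once if the dish, pot or cup is moved by more than 20 mm (distance of any of dish, dark_pot, cup from where it was at the start of the episode above 0.02 m).
It also fails if it takes over 61 s, if anything falls off the work surface, if the arm or the gripper's body presses on something with over 40 N, if the wrist force passes 120 N, or if a joint passes its speed limit or range.

## Working session

There is one attempt and no reset: what is moved stays moved. The work goes in short steps, Python scripts to look and compute and a shell command to move; the robot and the scene stay as the last step left them, time stands still between calls to the robot, and variables do not carry over. Pictures are saved under pics/ and viewed, and the job is handed in when it is done.

```bash
mkdir -p pics; cat > h.py <<'E'
import numpy as np,cv2
from plant import *
def K(im):
    f=200/np.tan(np.radians(im["vertical_fov"])/2)
    return np.array([[f,0,im["cx"]],[0,f,im["cy"]],[0,0,1.]])
def ray(im,uv):
    p=cv2.undistortPoints(np.array([[uv]],float),K(im),np.array(im["dist_coeffs"],float))[0,0]
    T=np.array(im["pose"]); d=T[:3,:3]@np.array([p[0],p[1],1]); return T[:3,3],d/np.linalg.norm(d)
def atz(im,uv,z):
    o,d=ray(im,uv); return o+d*(z-o[2])/d[2]
def tri(r):
    A=np.zeros((3,3));b=np.zeros(3)
    for o,d in r:
        P=np.eye(3)-np.outer(d,d);A+=P;b+=P@o
    x=np.linalg.solve(A,b); return x,[np.linalg.norm((np.eye(3)-np.outer(d,d))@(x-o)) for o,d in r]
def proj(im,X):
    T=np.linalg.inv(np.array(im["pose"])); r,_=cv2.Rodrigues(T[:3,:3])
    return cv2.projectPoints(np.array(X,float).reshape(-1,3),r,T[:3,3],K(im),np.array(im["dist_coeffs"],float))[0][:,0]
def px(l): return [l[0]*640,l[1]*400]
E
python3 - <<'E'
from h import *
np.set_printoptions(precision=4,suppress=True)
ims={n:get_image(n) for n in("side","top")}
s=read_state();print(s)
for n,im in ims.items():
    cv2.imwrite(f"pics/{n}0.png",im["color"]);print(n,im["vertical_fov"],np.array(im["pose"]))
for l in["pin","stand","rail","track_mid","carriage","carriage_hole","dish","dark_pot","cup"]:
    rs=[]
    for n,im in ims.items():
        r=place_of(l,im)
        for q in r[:2]: print(l,n,np.array(px(q["location"])),round(q["p"],2))
        if r: rs.append(ray(im,px(r[0]["location"])))
    if len(rs)==2: print("   ",*tri(rs))
E
```

```text
{'clock': 0.1, 'joint_pos': array([-1.425 ,  0.2871,  1.578 , -0.    ,  1.2786, -0.15  ]), 'dq': array([-0.0003, -0.002 , -0.0018,  0.0004, -0.0012, -0.0022]), 'effort': array([  0.0014, -40.7295, -29.3698,  -0.0002,   0.0034,   0.    ]), 'ee_pos': array([ 0.1967, -0.6451,  0.2411]), 'ee_rot': array([ 0.5688, -0.5677,  0.4214, -0.4203]), 'force': array([-0.5046,  0.0927,  0.1825]), 'torque': array([ 0.0432, -0.0187,  0.0209]), 'grip_width': 1.0003306559714102}
side 46.23187096681576 [[ 0.9996  0.0274 -0.0093  0.6523]
 [ 0.0233 -0.5711  0.8205 -1.0034]
 [ 0.0172 -0.8204 -0.5715  0.8025]
 [ 0.      0.      0.      1.    ]]
top 48.21010023853165 [[-0.0168 -0.9748  0.2223  0.3166]
 [-0.9999  0.0162 -0.0046  0.0514]
 [ 0.0009 -0.2224 -0.975   1.4214]
 [ 0.      0.      0.      1.    ]]
pin side [263.424 266.52 ] 0.73
pin top [397.184 231.88 ] 0.67
pin top [305.216 232.   ] 0.3
    [ 0.5371 -0.1832  0.0201] [np.float64(0.004617162996116124), np.float64(0.004617162996116106)]
stand side [266.88 270.52] 0.88
stand side [345.92 197.92] 0.58
stand top [394.624 236.6  ] 0.7
    [ 0.5346 -0.1759
[... 624 characters left out ...]
0.0018644822898027569)]
carriage_hole side [280.384 188.52 ] 0.75
carriage_hole top [303.232 232.6  ] 0.66
    [0.5458 0.1166 0.0402] [np.float64(0.004553518143880677), np.float64(0.004553518143880725)]
dish side [345.024 198.8  ] 0.64
dish top [296.896 176.32 ] 0.87
    [ 0.7392  0.1379 -0.0041] [np.float64(0.0013827928793776905), np.float64(0.0013827928793774351)]
dark_pot side [325.504 156.   ] 0.89
dark_pot top [222.72 191.8 ] 0.65
    [0.6851 0.3825 0.0007] [np.float64(0.0026014237593158175), np.float64(0.002601423759315942)]
cup side [324.288 294.72 ] 0.7
cup top [416.896 190.92 ] 0.62
    [ 0.6785 -0.2567  0.0068] [np.float64(5.007166096177341e-05), np.float64(5.0071660961622066e-05)]
```

View pics/side0.png

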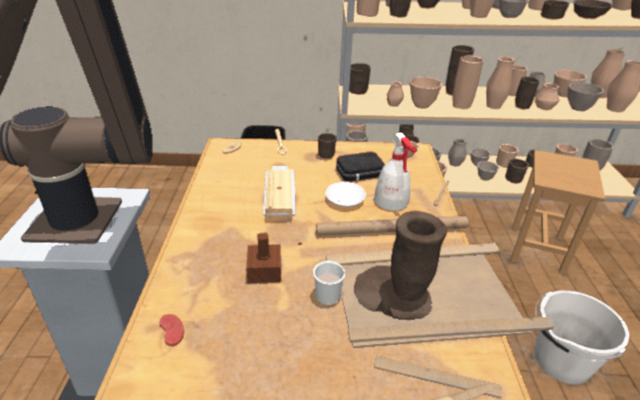

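View pics/top0.png

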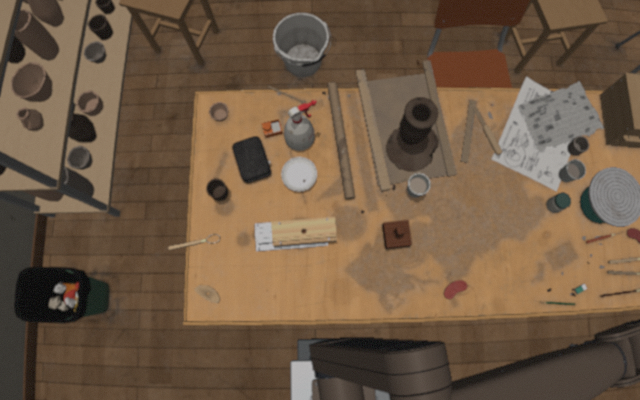

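```bash
python3 - <<'E'
import cv2
a=cv2.imread("pics/top0.png")[185:275,255:445];cv2.imwrite("pics/top0c.png",cv2.resize(a,None,fx=4,fy=4,interpolation=2))
a=cv2.imread("pics/side0.png")[140:310,220:345];cv2.imwrite("pics/side0c.png",cv2.resize(a,None,fx=3.5,fy=3.5,interpolation=2))
E
```

```text
(no output)
```

View pics/top0c.png

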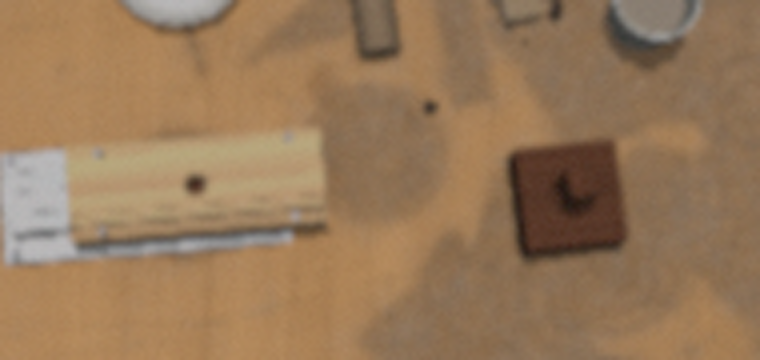

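View pics/side0c.png

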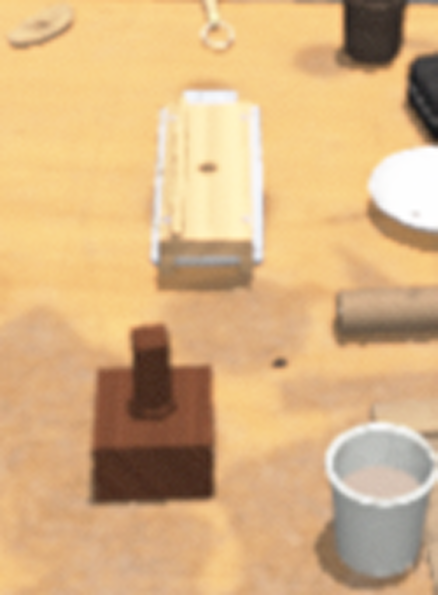

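Side view: the pin's handle is at about (263,240) in the stand, and the carriage hole at about (279,188). Top view: the hole is at about (304,231) and the stand centre at about (397,234). The bare track shows at the left, so rail +x is roughly world +y. Next I'll refine these by geometry.

```bash
python3 - <<'E'
from h import *
np.set_printoptions(precision=4,suppress=True)
T=get_image("top");S=get_image("side")
ct=lambda x,y:[255+(x+.5)/4-.5,185+(y+.5)/4-.5]
cs=lambda x,y:[220+(x+.5)/3.5-.5,140+(y+.5)/3.5-.5]
print("hole top",atz(T,ct(195,184),.046),"side",atz(S,cs(208,167),.046), tri([ray(T,ct(195,184)),ray(S,cs(208,167))]))
c=[atz(T,ct(*p),.05) for p in[(513,152),(611,142),(624,243),(527,255)]]
print("stand top cam",np.array(c),np.mean(c,0))
c=[atz(S,cs(*p),.05) for p in[(97,368),(212,368),(213,446),(93,444)]]
print("stand side cam",np.array(c),np.mean(c,0))
c=[atz(T,ct(*p),.048) for p in[(66,148),(320,130),(326,224),(76,243)]]
print("carriage top",np.array(c),np.mean(c,0))
c=[atz(S,cs(*p),.048) for p in[(251,104),(253,240)]];print("carriage side +x edge",c)
for im,n in((T,"t"),(S,"s")):
    r=silhouettes("pin",im)[0];m=r["mask"];ys,xs=np.nonzero(m);print(n,r["p"],xs.min(),xs.max(),ys.min(),ys.max())
    m2=im["color"][ys.min()-12:ys.max()+12,xs.min()-12:xs.max()+12]
    g=cv2.resize(m2,None,fx=10,fy=10,interpolation=2); cv2.imwrite(f"pics/pin_{n}.png",g);print(g.shape,xs.min()-12,ys.min()-12)
# expected handle top centre from nominal
print(proj(T,[.535,-.18,.1]),proj(S,[[.535,-.18,.1055]]))
E
```

```text
hole top [0.5466 0.1149 0.046 ] side [0.5466 0.1159 0.046 ] (array([0.5466, 0.1149, 0.0466]), [np.float64(0.00013911261035865174), np.float64(0.00013911261035875227)])
stand top cam [[ 0.5669 -0.1337  0.05  ]
 [ 0.5735 -0.2113  0.05  ]
 [ 0.4937 -0.2171  0.05  ]
 [ 0.4859 -0.1411  0.05  ]] [ 0.53   -0.1758  0.05  ]
stand side cam [[ 0.4904 -0.1425  0.05  ]
 [ 0.5698 -0.1392  0.05  ]
 [ 0.5765 -0.2164  0.05  ]
 [ 0.498  -0.2176  0.05  ]] [ 0.5337 -0.1789  0.05  ]
carriage top [[0.5763 0.2157 0.048 ]
 [0.5874 0.0167 0.048 ]
 [0.5132 0.0136 0.048 ]
 [0.5014 0.2073 0.048 ]] [0.5446 0.1133 0.048 ]
carriage side +x edge [array([0.5765, 0.2128, 0.048 ]), array([0.5896, 0.014 , 0.048 ])]
t 0.69 394 405 227 237
(340, 350, 3) 382 215
s 0.6 258 270 232 259
(510, 360, 3) 246 220
[[400.7603 229.7681]] [[263.1494 237.7084]]
```

View pics/pin_t.png

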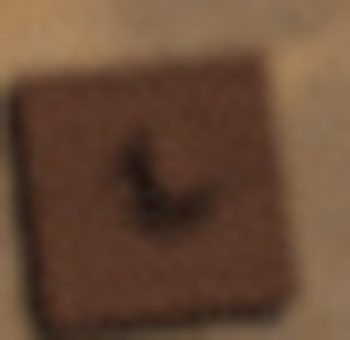

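View pics/pin_s.png

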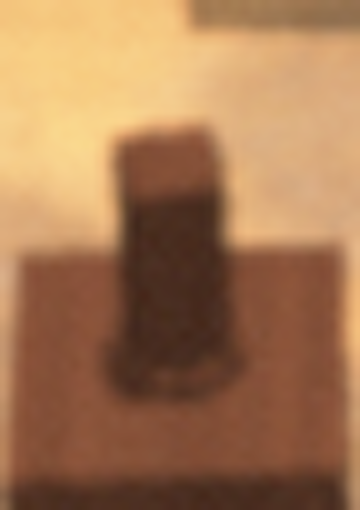

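```bash
cat >> h.py <<'E'
from scipy.spatial.transform import Rotation as Ro
def tool():
    s=read_state();q=s["ee_rot"];return s,Ro.from_quat([q[1],q[2],q[3],q[0]]).as_matrix()
def go(tgt,jawang=None):
    """shift in units to world target TCP; jawang deg world angle desired of jaw axis (mod 180)"""
    s,R=tool();d=R.T@(np.array(tgt)-s["ee_pos"])/.025
    a=np.degrees(np.arctan2(R[1,0],R[0,0]));print("jaw angle",a,"pos",s["ee_pos"],"units",d,"t",s["clock"],"F",s["force"],"q",s["joint_pos"])
    if jawang is not None:
        e=(jawang-a+90)%180-90; print("need world turn",e,"yaw units",e/5*np.sign(R[2,1]))
E
python3 - <<'E'
from h import *
np.set_printoptions(precision=4,suppress=True)
T=get_image("top");S=get_image("side")
P=[atz(S,[246+x/10-.5+.05,220+y/10-.45],.112) for x,y in[(122,135),(212,128),(217,194),(123,199)]]
print(np.array(P),np.mean(P,0))
for c in[(.535,-.179),(.532,-.177)]:
  print(c,proj(S,[[*c,.056],[*c,.05],[*c,.112]])-[246,220],proj(T,[[*c,.056],[*c,.112]])-[382,215])
s,R=tool();print(R);go([.535,-.179,.24],4)
E
```

```text
[[ 0.522  -0.1717  0.112 ]
 [ 0.5423 -0.1683  0.112 ]
 [ 0.5458 -0.1916  0.112 ]
 [ 0.5248 -0.1942  0.112 ]] [ 0.5337 -0.1815  0.112 ]
(0.535, -0.179) [[18.0491 33.5996]
 [18.1492 35.5049]
 [17.0808 15.2405]] [[16.097  17.1351]
 [19.0925 14.1041]]
(0.532, -0.177) [[16.8675 32.9919]
 [16.9711 34.8962]
 [15.8658 14.6435]] [[15.5052 18.1033]
 [18.4785 15.1106]]
[[ 0.2915 -0.      0.9566]
 [-0.9566 -0.      0.2915]
 [-0.     -1.     -0.    ]]
jaw angle -73.05235631166896 pos [ 0.1968 -0.6457  0.2423] units [-13.9126   0.0922  18.3824] t 1.3 F [ 0.1077  0.0955 -0.2115] q [-1.425   0.2863  1.5767 -0.      1.2786 -0.15  ]
need world turn 77.05235631166897 yaw units -15.410471262333795
```

```bash
python3 - <<'E'
from h import *
np.set_printoptions(precision=3,suppress=True)
go([.534,-.180,.2],-82)
E
python3 -m jog '[{"jaw":-1,"xyz":[-1.2,0,1.6],"yaw":0.3},{"jaw":-1,"xyz":[-2.4,0,3.2],"yaw":0.6},{"jaw":-1,"xyz":[-3.6,0,4.8],"yaw":0.9},{"jaw":-1,"xyz":[-4.8,0,6.4],"yaw":1.2},{"jaw":-1,"xyz":[-6,0,8],"yaw":1.5},{"jaw":-1,"xyz":[-7.2,0,9.6],"yaw":1.8},{"jaw":-1,"xyz":[-8.4,0,11.2],"yaw":1.8},{"jaw":-1,"xyz":[-9.6,0,12.8],"yaw":1.8},{"jaw":-1,"xyz":[-10.8,0,14.4],"yaw":1.8},{"jaw":-1,"xyz":[-12,0,16],"yaw":1.8}]'
python3 - <<'E'
from h import *
np.set_printoptions(precision=3,suppress=True)
go([.534,-.180,.2],-82)
E
```

```text
jaw angle -73.05235631166896 pos [ 0.197 -0.646  0.242] units [-13.886   1.692  18.333] t 1.3 F [ 0.108  0.095 -0.212] q [-1.425  0.286  1.577 -0.     1.279 -0.15 ]
need world turn -8.947643688331041 yaw units 1.7895287376662083
clock: 2.3
ee_pos: [0.4929, -0.2403, 0.2428]
ee_rot: [0.533, -0.533, 0.464, -0.465]
force: [1.3, 0.6, -0.8]
grip_width: 0.999
jaw angle -82.05763477824374 pos [ 0.493 -0.24   0.243] units [-2.162  1.71   1.96 ] t 2.3 F [ 1.289  0.637 -0.843] q [-0.639  0.006  1.889 -0.     1.245  0.794]
need world turn 0.05763477824373808 yaw units -0.011526955648747617
```

```bash

python3 -m jog '[{"jaw":-1,"xyz":[-1,0.8,1],"yaw":0},{"jaw":-1,"xyz":[-2.16,1.7,1.96],"yaw":0},{"jaw":-1,"xyz":[-2.16,1.7,1.96],"yaw":0},{"jaw":-1,"xyz":[-2.16,2.7,1.96],"yaw":0},{"jaw":-1,"xyz":[-2.16,3.7,1.96],"yaw":0},{"jaw":-1,"xyz":[-2.16,4.2,1.96],"yaw":0},{"jaw":-1,"xyz":[-2.16,4.2,1.96],"yaw":0}]'
python3 - <<'E'
from h import *
np.set_printoptions(precision=3,suppress=True)
go([.534,-.180,.082],-82)
S=get_image("side");cv2.imwrite("pics/g1.png",cv2.resize(S["color"][150:330,180:360],None,fx=3.3,fy=3.3,interpolation=2))
E
```

```text
clock: 3.0
ee_pos: [0.5327, -0.18, 0.1358]
ee_rot: [-0.533, 0.534, -0.465, 0.463]
force: [0.8, -0.4, 0.3]
grip_width: 0.997
jaw angle -82.09448026823462 pos [ 0.533 -0.18   0.136] units [0.013 2.152 0.057] t 3.0 F [ 0.784 -0.402  0.278] q [-0.506  0.155  1.939 -0.     1.051  0.927]
need world turn 0.0944802682346193 yaw units -0.01889605364692386
```

View pics/g1.png

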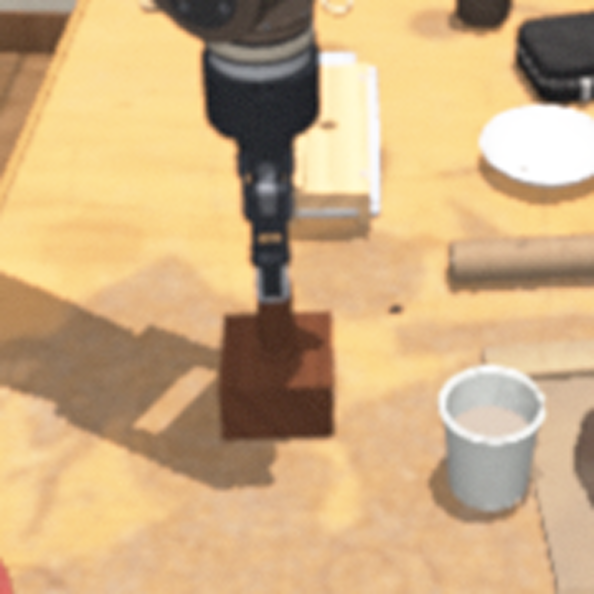

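The finger is lined up over the handle (crop column about 272 against 275). I'll descend and grip.

```bash

python3 -m jog '[{"jaw":-1,"xyz":[0,1,0.05],"yaw":0},{"jaw":-1,"xyz":[0,2.15,0.05],"yaw":0},{"jaw":-1,"xyz":[0,2.15,0.05],"yaw":0},{"jaw":1,"xyz":[0,2.15,0.05],"yaw":0},{"jaw":1,"xyz":[0,2.15,0.05],"yaw":0},{"jaw":1,"xyz":[0,2.15,0.05],"yaw":0},{"jaw":1,"xyz":[0,2.15,0.05],"yaw":0},{"jaw":1,"xyz":[0,2.15,0.05],"yaw":0},{"jaw":1,"xyz":[0,2.15,0.05],"yaw":0}]' 60
python3 - <<'E'
from h import *
np.set_printoptions(precision=3,suppress=True)
go([.534,-.180,.082],-82)
S=get_image("side");cv2.imwrite("pics/g2.png",cv2.resize(S["color"][150:330,180:360],None,fx=3.3,fy=3.3,interpolation=2))
E
```

```text
clock: 3.95
ee_pos: [0.5357, -0.1804, 0.0852]
ee_rot: [0.533, -0.533, 0.464, -0.465]
force: [-0.8, 1.9, 7.1]
grip_width: 0.273
jaw angle -82.08722718612823 pos [ 0.536 -0.18   0.085] units [-0.024  0.127 -0.066] t 3.95 F [-0.791  1.93   7.106] q [-0.504  0.23   1.958  0.     0.952  0.928]
need world turn 0.08722718612823144 yaw units -0.017445437225646288
```

View pics/g2.png

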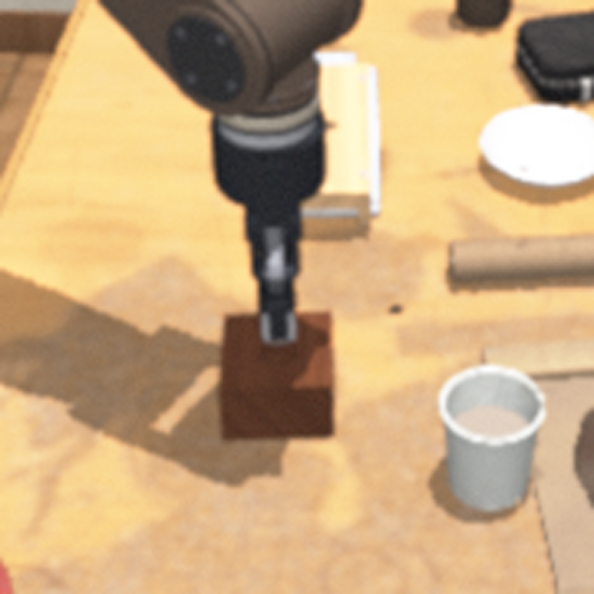

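```bash

python3 -m jog '[{"jaw":1,"xyz":[0,-0.6,0],"yaw":0},{"jaw":1,"xyz":[0,-1.6,0],"yaw":0},{"jaw":1,"xyz":[0,-2.6,0],"yaw":0},{"jaw":1,"xyz":[0,-3.6,0],"yaw":0},{"jaw":1,"xyz":[0,-4,0],"yaw":0},{"jaw":1,"xyz":[0,-4,0],"yaw":0},{"jaw":1,"xyz":[0,-4,0],"yaw":0}]'
python3 - <<'E'
from h import *
np.set_printoptions(precision=3,suppress=True)
go([.5466,.1152,.185],-86.5)
S=get_image("side");cv2.imwrite("pics/g3.png",cv2.resize(S["color"][130:310,180:360],None,fx=3.3,fy=3.3,interpolation=2))
E
```

```text
clock: 4.7
ee_pos: [0.535, -0.1801, 0.1842]
ee_rot: [0.533, -0.533, 0.464, -0.464]
force: [-0.5, 0.5, -1.5]
grip_width: 0.272
jaw angle -82.09206701443162 pos [ 0.535 -0.18   0.184] units [-11.634  -0.032   2.086] t 4.7 F [-0.516  0.452 -1.512] q [-0.504  0.1    1.903  0.     1.138  0.928]
need world turn -4.4079329855683795 yaw units 0.8815865971136759
```

View pics/g3.png

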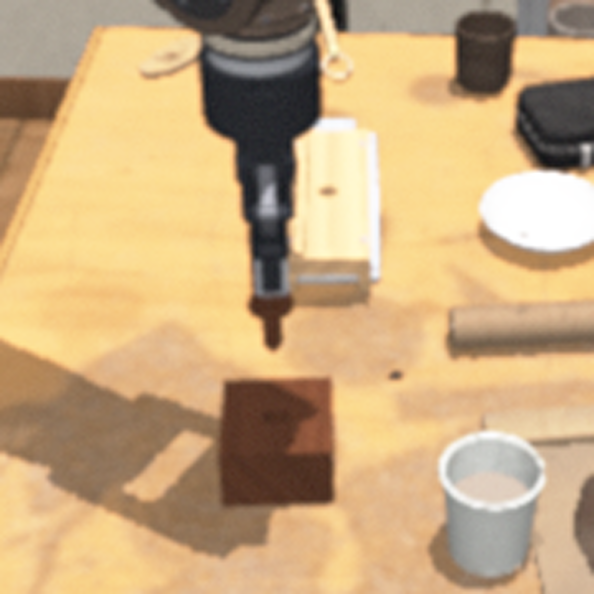

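The pin is held and has cleared the stand, with its tip at about (263,235) full-frame. Now to carry it above the hole.

```bash

python3 -m jog '[{"jaw":1,"xyz":[-0.8,0,0.14],"yaw":0},{"jaw":1,"xyz":[-2.2,0,0.4],"yaw":0.2},{"jaw":1,"xyz":[-3.6,0,0.65],"yaw":0.4},{"jaw":1,"xyz":[-5,0,0.9],"yaw":0.6},{"jaw":1,"xyz":[-6.4,0,1.15],"yaw":0.8},{"jaw":1,"xyz":[-7.8,0,1.4],"yaw":0.88},{"jaw":1,"xyz":[-9.2,0,1.65],"yaw":0.88},{"jaw":1,"xyz":[-10.4,0,1.87],"yaw":0.88},{"jaw":1,"xyz":[-11.2,0,2],"yaw":0.88},{"jaw":1,"xyz":[-11.63,0,2.09],"yaw":0.88}]'
python3 -m jog '[{"jaw":1,"xyz":[0,1,0],"yaw":0},{"jaw":1,"xyz":[0,1.4,0],"yaw":0},{"jaw":1,"xyz":[0,1.4,0],"yaw":0},{"jaw":1,"xyz":[0,1.4,0],"yaw":0}]'
python3 - <<'E'
from h import *
np.set_printoptions(precision=3,suppress=True)
go([.5466,.1152,.15],-86.5)
for n,b in(("side",(130,230,230,330)),("top",(180,280,255,355))):
  S=get_image(n);cv2.imwrite(f"pics/h_{n}.png",cv2.resize(S["color"][b[0]:b[1],b[2]:b[3]],None,fx=6,fy=6,interpolation=2))
  p=read_state()["ee_pos"];print(n,(proj(S,[[p[0],p[1],p[2]-.073],[p[0],p[1],p[2]-.035]])-[b[2],b[0]]+.5)*6)
E
```

```text
clock: 5.75
ee_pos: [0.5452, 0.1169, 0.1817]
ee_rot: [-0.515, 0.516, -0.485, 0.483]
force: [-0.4, 0.9, -1.2]
grip_width: 0.274
clock: 6.15
ee_pos: [0.545, 0.1163, 0.1464]
ee_rot: [-0.514, 0.517, -0.486, 0.483]
force: [0.4, 0.6, -0.0]
grip_width: 0.27
jaw angle -86.43499137999633 pos [0.545 0.116 0.146] units [ 0.047 -0.144  0.061] t 6.15 F [ 0.438  0.584 -0.013] q [0.028 0.132 1.944 0.001 1.072 1.536]
need world turn -0.0650086200036668 yaw units 0.01300172400073336
side [[293.857 297.285]
 [291.994 229.003]]
top [[287.646 299.065]
 [283.861 286.232]]
```

View pics/h_side.png

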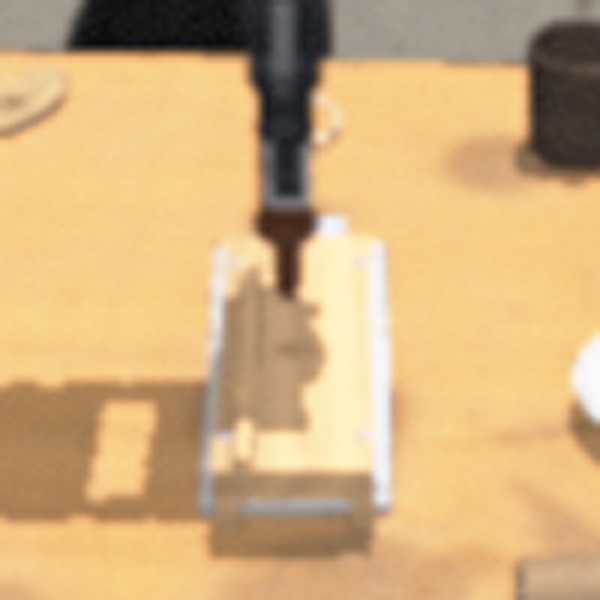

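View pics/h_top.png

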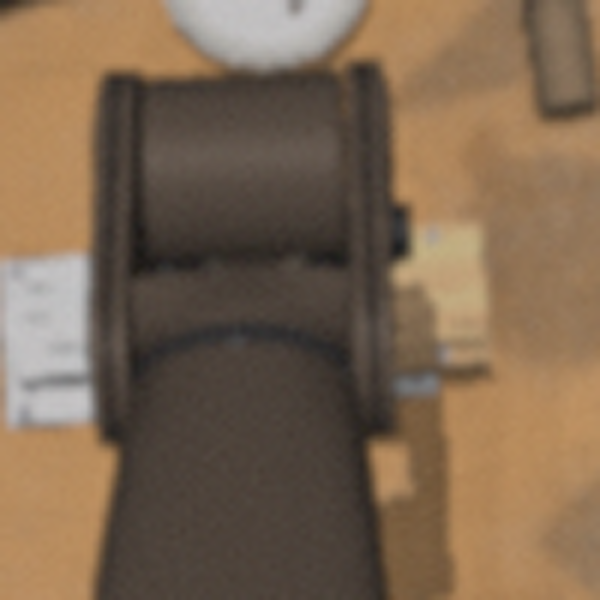

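```bash

python3 - <<'E'
from h import *
np.set_printoptions(precision=4,suppress=True)
S=get_image("side")
f=lambda x,y:[230+x/6-.5,130+y/6-.5]
print("tip",atz(S,f(287,295),.0734),"collar",atz(S,f(286,225),.1134), "hole",atz(S,f(297.5,348),.0465),atz(S,f(297.5,346),.0465))
g=get_image("side")["color"][165:205,262:302];cv2.imwrite("pics/hz.png",cv2.resize(g,None,fx=14,fy=14,interpolation=2))
r=place_of("carriage_hole",S);print([(px(q["location"]),q["p"]) for q in r[:2]])
r=place_of("pin",S);print([(px(q["location"]),q["p"],atz(S,px(q["location"]),.0734)) for q in r[:2]])
E
```

```text
tip [0.542  0.1194 0.0734] collar [0.5426 0.1178 0.1134] hole [0.5468 0.1144 0.0465] [0.5467 0.1161 0.0465]
[([279.168, 184.4], 0.57)]
[([344.576, 197.67999999999998], 0.44, array([0.7311, 0.0341, 0.0734])), ([279.296, 181.0], 0.42, array([0.5486, 0.1076, 0.0734]))]
```

View pics/hz.png

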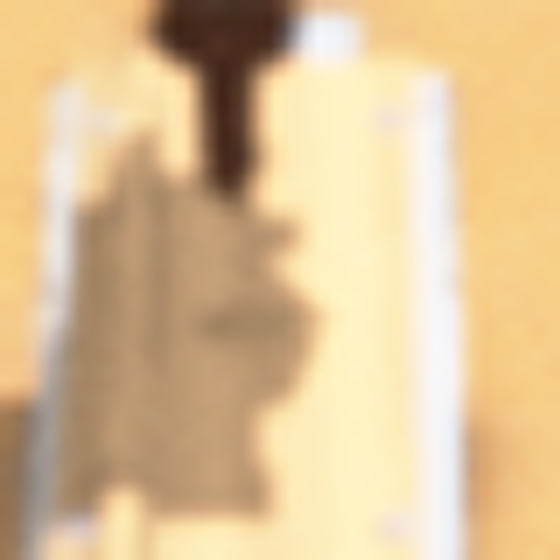

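```bash

python3 - <<'E'
from h import *
np.set_printoptions(precision=3,suppress=True)
go([.5494,.1155,.128],-86.5)
E
python3 -m jog '[{"jaw":1,"xyz":[0.04,0.3,0.17],"yaw":0},{"jaw":1,"xyz":[0.04,0.72,0.17],"yaw":0},{"jaw":1,"xyz":[0.04,0.72,0.17],"yaw":0},{"jaw":1,"xyz":[0.04,0.72,0.17],"yaw":0}]'
python3 - <<'E'
from h import *
np.set_printoptions(precision=4,suppress=True)
go([.5494,.1155,.128],-86.5)
S=get_image("side");p=read_state()["ee_pos"]
g=S["color"][160:210,257:307];cv2.imwrite("pics/hz2.png",cv2.resize(g,None,fx=12,fy=12,interpolation=2))
print((proj(S,[[p[0],p[1],p[2]-.073],[.5466,.1152,.048]])-[257,160]+.5)*12)
E
```

```text
jaw angle -86.40294852191809 pos [0.546 0.117 0.148] units [0.06  0.783 0.153] t 6.45 F [ 0.598  0.015 -0.288] q [0.029 0.13  1.943 0.001 1.072 1.536]
need world turn -0.09705147808190873 yaw units 0.019410295616381745
clock: 6.85
ee_pos: [0.5492, 0.116, 0.1285]
ee_rot: [-0.514, 0.517, -0.486, 0.483]
force: [-1.1, 0.1, -0.1]
grip_width: 0.274
jaw angle -86.4041758571046 pos [0.5492 0.116  0.1285] units [0.0202 0.021  0.0068] t 6.85 F [-1.0814  0.1013 -0.144 ] q [0.027  0.1633 1.9446 0.001  1.039  1.5345]
need world turn -0.09582414289539543 yaw units 0.019164828579079085
[[282.0829 299.3477]
 [270.246  328.9481]]
```

View pics/hz2.png

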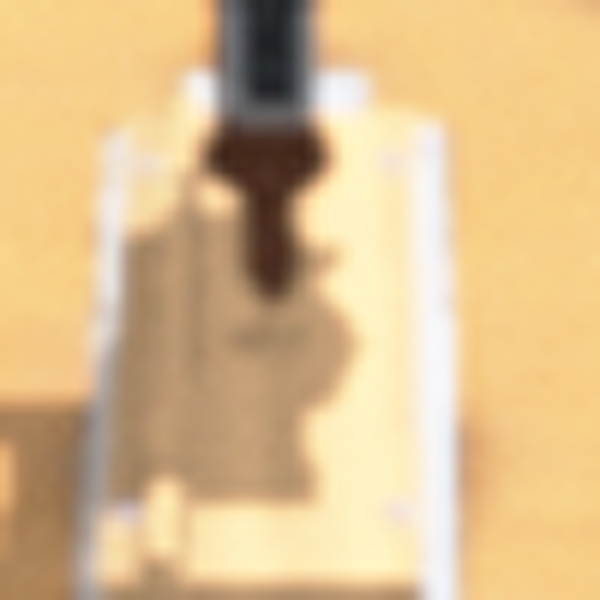

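```bash

python3 -m jog '[{"jaw":1,"xyz":[0.05,0.15,0],"yaw":0},{"jaw":1,"xyz":[0.05,0.3,0],"yaw":0},{"jaw":1,"xyz":[0.05,0.4,0],"yaw":0},{"jaw":1,"xyz":[0.05,0.5,0],"yaw":0},{"jaw":1,"xyz":[0.05,0.5,0],"yaw":0}]'
python3 - <<'E'
from h import *
np.set_printoptions(precision=4,suppress=True)
go([.5494,.115,.11],-86.5)
S=get_image("side")
g=S["color"][160:210,257:307];cv2.imwrite("pics/hz3.png",cv2.resize(g,None,fx=12,fy=12,interpolation=2))
E
```

```text
clock: 7.4
ee_pos: [0.5492, 0.1148, 0.116]
ee_rot: [-0.514, 0.517, -0.486, 0.483]
force: [0.3, -0.3, -1.1]
grip_width: 0.278
jaw angle -86.39647489028214 pos [0.5492 0.1148 0.116 ] units [-0.0074  0.2412  0.0077] t 7.4 F [ 0.2701 -0.2854 -1.0913] q [0.0249 0.1798 1.9516 0.001  1.0153 1.5322]
need world turn -0.10352510971786444 yaw units 0.020705021943572887
```

View pics/hz3.png

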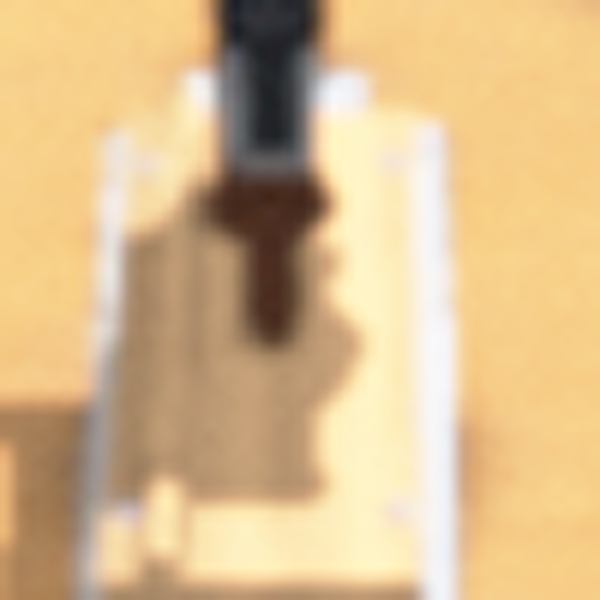

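```bash

python3 -m jog '[{"jaw":1,"xyz":[0,0.1,0],"yaw":0},{"jaw":1,"xyz":[0,0.2,0],"yaw":0},{"jaw":1,"xyz":[0,0.2,0],"yaw":0}]'
python3 -m jog '[{"jaw":1,"xyz":[0,0.1,0],"yaw":0},{"jaw":1,"xyz":[0,0.2,0],"yaw":0},{"jaw":1,"xyz":[0,0.2,0],"yaw":0}]'
python3 - <<'E'
from h import *
np.set_printoptions(precision=4,suppress=True)
go([.5494,.115,.11],-86.5)
S=get_image("side")
g=S["color"][160:210,257:307];cv2.imwrite("pics/hz4.png",cv2.resize(g,None,fx=12,fy=12,interpolation=2))
E
```

```text
clock: 7.75
ee_pos: [0.549, 0.1141, 0.1109]
ee_rot: [-0.514, 0.517, -0.485, 0.483]
force: [-0.5, -3.1, 0.8]
grip_width: 0.275
clock: 8.05
ee_pos: [0.5487, 0.1141, 0.1051]
ee_rot: [-0.514, 0.517, -0.485, 0.483]
force: [-0.6, -2.0, -2.1]
grip_width: 0.279
jaw angle -86.36945535178991 pos [0.5487 0.1141 0.1051] units [-0.0351 -0.1954  0.0287] t 8.05 F [-0.5986 -1.9894 -2.0702] q [ 0.0243  0.1945  1.9575 -0.001   0.9959  1.5323]
need world turn -0.13054464821009049 yaw units 0.026108929642018098
```

View pics/hz4.png

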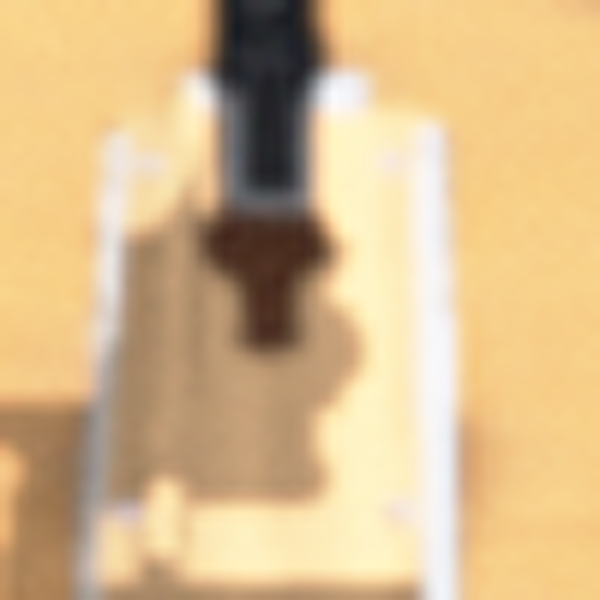

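```bash

python3 -m jog '[{"jaw":1,"xyz":[0,0.1,0],"yaw":0},{"jaw":1,"xyz":[0,0.2,0],"yaw":0},{"jaw":1,"xyz":[0,0.3,0],"yaw":0},{"jaw":1,"xyz":[0,0.3,0],"yaw":0}]'
python3 -m jog '[{"jaw":1,"xyz":[0,0.1,0],"yaw":0},{"jaw":1,"xyz":[0,0.15,0],"yaw":0},{"jaw":1,"xyz":[0,0.15,0],"yaw":0}]'
```

```text
clock: 8.5
ee_pos: [0.5486, 0.1141, 0.0972]
ee_rot: [-0.514, 0.517, -0.485, 0.483]
force: [0.6, -1.3, -2.6]
grip_width: 0.273
clock: 8.8
ee_pos: [0.5504, 0.1134, 0.0966]
ee_rot: [-0.514, 0.517, -0.484, 0.484]
force: [-3.3, -3.7, 11.3]
grip_width: 0.274
```

The pin is through the carriage hole and touches the bar at TCP z .0967, about where I expected (.097). Now I'll slide with a slight downward bias.

```bash

python3 -m jog '[{"jaw":1,"xyz":[-0.1,0.12,0],"yaw":0},{"jaw":1,"xyz":[-0.2,0.12,0],"yaw":0},{"jaw":1,"xyz":[-0.3,0.12,0],"yaw":0},{"jaw":1,"xyz":[-0.4,0.12,0],"yaw":0}]'
python3 - <<'E'
from h import *
np.set_printoptions(precision=4,suppress=True)
go([.5494,.115,.0967],-86.5)
S=get_image("side")
g=S["color"][160:210,257:307];cv2.imwrite("pics/hz5.png",cv2.resize(g,None,fx=12,fy=12,interpolation=2))
E
```

```text
clock: 9.2
ee_pos: [0.5507, 0.1179, 0.0966]
ee_rot: [-0.512, 0.523, -0.479, 0.485]
force: [-6.0, -20.3, 13.7]
grip_width: 0.275
jaw angle -85.98665193267973 pos [0.5507 0.1179 0.0966] units [ 0.1114 -0.0019 -0.0617] t 9.2 F [ -6.0318 -20.3178  13.7272] q [ 0.0381  0.213   1.9538 -0.0207  0.9792  1.5505]
need world turn -0.5133480673202655 yaw units 0.1026696134640531
```

View pics/hz5.png

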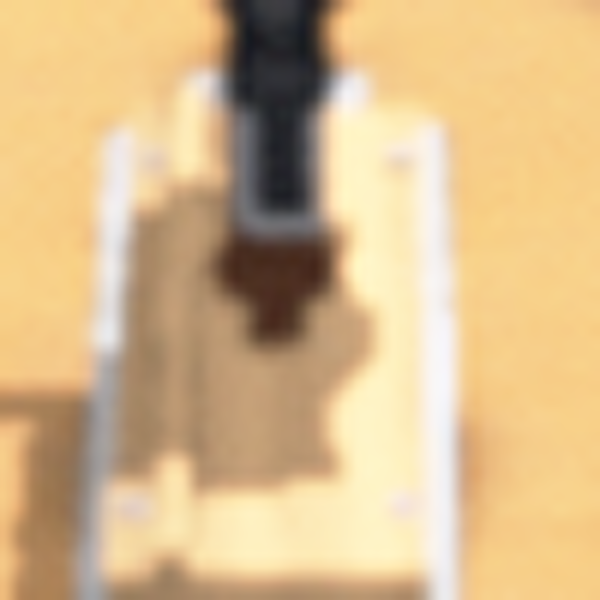

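```bash

python3 -m jog '[{"jaw":1,"xyz":[-0.25,0.0,-0.08],"yaw":0},{"jaw":1,"xyz":[-0.35,0.0,-0.08],"yaw":0},{"jaw":1,"xyz":[-0.45,0.0,-0.08],"yaw":0},{"jaw":1,"xyz":[-0.55,0.0,-0.08],"yaw":0}]'
python3 - <<'E'
from h import *
np.set_printoptions(precision=4,suppress=True)
go([.5480,.115,.0967],-86.5);s,R=tool();print(R[:,1])
S=get_image("side")
g=S["color"][160:210,257:307];cv2.imwrite("pics/hz6.png",cv2.resize(g,None,fx=12,fy=12,interpolation=2))
E
```

```text
clock: 9.65
ee_pos: [0.5488, 0.1306, 0.0975]
ee_rot: [-0.512, 0.523, -0.477, 0.486]
force: [-1.1, -8.2, 3.6]
grip_width: 0.277
jaw angle -85.91418009063477 pos [0.5488 0.1306 0.0975] units [ 0.6199  0.0438 -0.0765] t 9.65 F [-1.0919 -8.2173  3.6308] q [ 0.0624  0.2131  1.9518 -0.024   0.9796  1.5753]
need world turn -0.5858199093652274 yaw units 0.11716398187304548
[-0.0016 -0.02   -0.9998]
```

View pics/hz6.png

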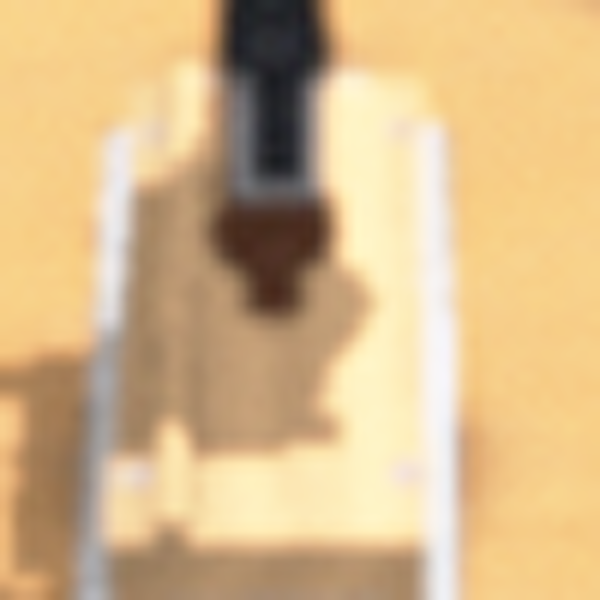

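```bash

python3 -m jog '[{"jaw":1,"xyz":[-0.15,0.06,-0.02],"yaw":0},{"jaw":1,"xyz":[-0.25,0.06,-0.02],"yaw":0},{"jaw":1,"xyz":[-0.35,0.06,-0.02],"yaw":0}]'
python3 -m jog '[{"jaw":1,"xyz":[-0.15,0.06,-0.02],"yaw":0},{"jaw":1,"xyz":[-0.25,0.06,-0.02],"yaw":0},{"jaw":1,"xyz":[-0.35,0.06,-0.02],"yaw":0}]'
```

```text
clock: 10.0
ee_pos: [0.5485, 0.137, 0.0975]
ee_rot: [-0.511, 0.525, -0.475, 0.487]
force: [-2.6, -11.0, 7.9]
grip_width: 0.277
clock: 10.3
ee_pos: [0.5482, 0.1428, 0.0975]
ee_rot: [-0.51, 0.528, -0.472, 0.488]
force: [-2.1, -12.6, 8.9]
grip_width: 0.275
```

```bash

python3 -m jog '[{"jaw":1,"xyz":[-0.15,0.05,-0.02],"yaw":0},{"jaw":1,"xyz":[-0.25,0.05,-0.02],"yaw":0},{"jaw":1,"xyz":[-0.35,0.05,-0.02],"yaw":0},{"jaw":1,"xyz":[-0.45,0.05,-0.02],"yaw":0}]'
python3 - <<'E'
from h import *
np.set_printoptions(precision=4,suppress=True)
go([.5480,.115,.0967],-86.5);s,R=tool();print(R[:,1])
E
```

```text
clock: 10.7
ee_pos: [0.5476, 0.1513, 0.0975]
ee_rot: [-0.509, 0.531, -0.47, 0.489]
force: [-1.9, -12.0, 8.9]
grip_width: 0.272
jaw angle -85.3921117370704 pos [0.5476 0.1513 0.0975] units [ 1.4444  0.0924 -0.0998] t 10.7 F [ -1.8755 -11.9958   8.8678] q [ 0.1086  0.2241  1.9389 -0.0499  0.9843  1.6268]
need world turn -1.107888262929606 yaw units 0.22157765258592121
[-0.0005 -0.0419 -0.9991]
```

```bash

python3 -m jog '[{"jaw":1,"xyz":[-0.15,0.04,-0.0],"yaw":0},{"jaw":1,"xyz":[-0.25,0.04,-0.0],"yaw":0},{"jaw":1,"xyz":[-0.35,0.04,-0.0],"yaw":0},{"jaw":1,"xyz":[-0.45,0.04,-0.0],"yaw":0}]'
python3 - <<'E'
from h import *
np.set_printoptions(precision=4,suppress=True)
go([.5480,.115,.0967],-86.5);s,R=tool();print(R[:,1])
S=get_image("side")
g=S["color"][150:200,257:307];cv2.imwrite("pics/hz7.png",cv2.resize(g,None,fx=12,fy=12,interpolation=2))
E
```

```text
clock: 11.1
ee_pos: [0.5472, 0.1596, 0.0975]
ee_rot: [-0.507, 0.533, -0.467, 0.49]
force: [-2.4, -12.8, 7.6]
grip_width: 0.272
jaw angle -85.21960987970705 pos [0.5472 0.1596 0.0975] units [ 1.776   0.1212 -0.1149] t 11.1 F [ -2.401 -12.836   7.56 ] q [ 0.1266  0.2297  1.9322 -0.0588  0.988   1.6467]
need world turn -1.2803901202929495 yaw units 0.2560780240585899
[-0.0013 -0.0497 -0.9988]
```

View pics/hz7.png

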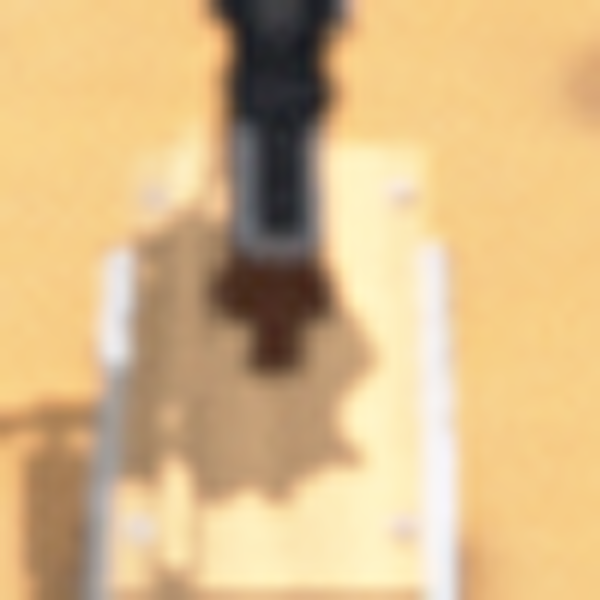

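```bash

python3 -m jog '[{"jaw":1,"xyz":[-0.15,0.04,0],"yaw":0},{"jaw":1,"xyz":[-0.25,0.04,0],"yaw":0},{"jaw":1,"xyz":[-0.35,0.04,0],"yaw":0},{"jaw":1,"xyz":[-0.45,0.04,0],"yaw":0}]'
python3 - <<'E'
from h import *
np.set_printoptions(precision=4,suppress=True)
go([.5480,.115,.0967],-86.5);s,R=tool();print(R[:,1])
E
```

```text
clock: 11.55
ee_pos: [0.5467, 0.1682, 0.0975]
ee_rot: [-0.506, 0.536, -0.465, 0.491]
force: [-3.4, -12.3, 8.9]
grip_width: 0.273
jaw angle -85.04521552847062 pos [0.5467 0.1682 0.0975] units [ 2.1201  0.1547 -0.1297] t 11.55 F [ -3.3663 -12.2873   8.8626] q [ 0.145   0.2356  1.9252 -0.0673  0.9921  1.6666]
need world turn -1.4547844715293792 yaw units 0.29095689430587585
[-0.002  -0.0572 -0.9984]
```

```bash

python3 -m jog '[{"jaw":1,"xyz":[-0.15,0.04,0],"yaw":0},{"jaw":1,"xyz":[-0.25,0.04,0],"yaw":0},{"jaw":1,"xyz":[-0.35,0.04,0],"yaw":0},{"jaw":1,"xyz":[-0.45,0.04,0],"yaw":0}]'
python3 - <<'E'
from h import *
np.set_printoptions(precision=4,suppress=True)
go([.5480,.115,.0967],-86.5);s,R=tool();print(R[:,1])
T=get_image("top");S=get_image("side")
ct=lambda x,y:[255+(x+.5)/4-.5,185+(y+.5)/4-.5]
c=np.array([atz(T,ct(*p),.008) for p in[(2,152),(8,264)]]);print(c,"mid",c.mean(0)+.115*np.array([.06,-.998,0]))
g=S["color"][145:195,257:307];cv2.imwrite("pics/hz8.png",cv2.resize(g,None,fx=12,fy=12,interpolation=2))
E
```

```text
clock: 11.95
ee_pos: [0.5462, 0.1764, 0.0975]
ee_rot: [-0.504, 0.539, -0.462, 0.492]
force: [-3.3, -12.2, 9.4]
grip_width: 0.274
jaw angle -84.86575784831125 pos [0.5462 0.1764 0.0975] units [ 2.4442  0.1932 -0.1457] t 11.95 F [ -3.2964 -12.2382   9.3863] q [ 0.1626  0.2419  1.9178 -0.0765  0.9967  1.6861]
need world turn -1.6342421516887526 yaw units 0.3268484303377505
[-0.0029 -0.0655 -0.9978]
[[0.5814 0.2722 0.008 ]
 [0.4907 0.266  0.008 ]] mid [0.5429 0.1543 0.008 ]
```

View pics/hz8.png

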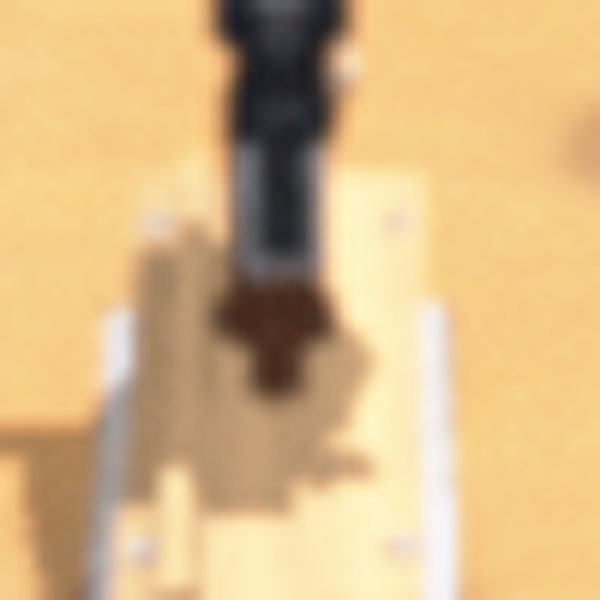

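```bash

python3 -m jog '[{"jaw":1,"xyz":[-0.15,0.04,0],"yaw":0},{"jaw":1,"xyz":[-0.2,0.1,0],"yaw":0},{"jaw":1,"xyz":[-0.2,0.2,0],"yaw":0},{"jaw":1,"xyz":[-0.2,0.25,0],"yaw":0}]'
python3 -m jog '[{"jaw":1,"xyz":[0.05,0.05,0],"yaw":0},{"jaw":1,"xyz":[0.2,0.1,0],"yaw":0},{"jaw":1,"xyz":[0.3,0.15,0],"yaw":0}]'
```

```text
clock: 12.45
ee_pos: [0.5462, 0.1779, 0.0931]
ee_rot: [-0.502, 0.542, -0.459, 0.493]
force: [-4.3, -13.6, 11.5]
grip_width: 0.276
clock: 12.75
ee_pos: [0.5468, 0.1745, 0.091]
ee_rot: [-0.504, 0.539, -0.463, 0.491]
force: [-4.7, 13.8, 10.6]
grip_width: 0.271
```

TCP z fell 6.5 mm and sideways motion is now blocked in both directions, so the pin seems to have found the hole. I'll press on down.

```bash

python3 -m jog '[{"jaw":1,"xyz":[-0.04,0.1,0],"yaw":0},{"jaw":1,"xyz":[-0.05,0.2,0],"yaw":0},{"jaw":1,"xyz":[-0.05,0.3,0],"yaw":0},{"jaw":1,"xyz":[-0.05,0.3,0],"yaw":0}]'
python3 - <<'E'
from h import *
np.set_printoptions(precision=4,suppress=True)
go([.5480,.115,.0967],-86.5);s,R=tool();print(R[:,1])
S=get_image("side")
g=S["color"][145:195,257:307];cv2.imwrite("pics/hz9.png",cv2.resize(g,None,fx=12,fy=12,interpolation=2))
E
```

```text
clock: 13.15
ee_pos: [0.546, 0.176, 0.0836]
ee_rot: [-0.504, 0.539, -0.464, 0.49]
force: [-4.2, 1.0, 5.3]
grip_width: 0.273
jaw angle -84.93492766807772 pos [0.546  0.176  0.0836] units [ 2.4666 -0.3742 -0.1404] t 13.15 F [-4.187   1.0047  5.252 ] q [ 0.1603  0.2623  1.9226 -0.0724  0.9739  1.6842]
need world turn -1.5650723319222806 yaw units 0.3130144663844561
[-0.0062 -0.0616 -0.9981]
```

View pics/hz9.png

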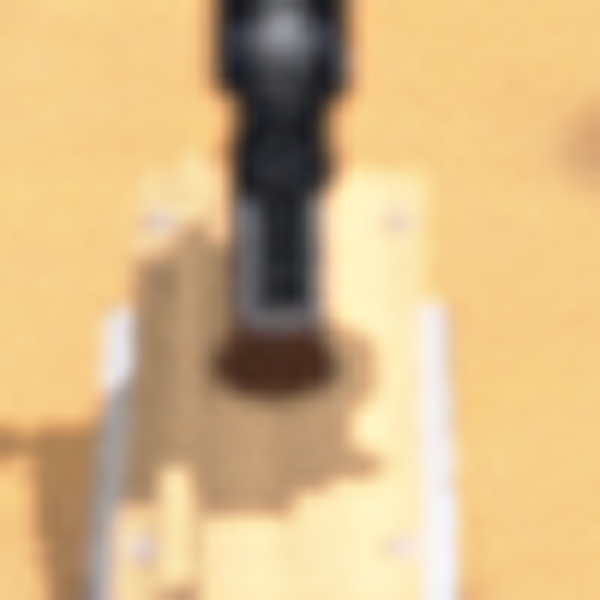

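The collar is now down on or very near the deck, 13.9 mm below the bar-contact height. I'll press lightly, then release.

```bash

python3 -m jog '[{"jaw":1,"xyz":[0,0.1,0],"yaw":0},{"jaw":1,"xyz":[0,0.15,0],"yaw":0},{"jaw":1,"xyz":[0,0.15,0],"yaw":0}]' 
python3 -m jog '[{"jaw":0.6,"xyz":[0,0,0],"yaw":0},{"jaw":0.2,"xyz":[0,0,0],"yaw":0},{"jaw":-0.2,"xyz":[0,0,0],"yaw":0},{"jaw":-0.4,"xyz":[0,0,0],"yaw":0},{"jaw":-0.4,"xyz":[0,0,0],"yaw":0}]' 20
python3 - <<'E'
from h import *
S=get_image("side")
g=S["color"][145:195,257:307];cv2.imwrite("pics/hz10.png",cv2.resize(g,None,fx=12,fy=12,interpolation=2))
E
```

```text
clock: 13.5
ee_pos: [0.5462, 0.1761, 0.0834]
ee_rot: [-0.503, 0.54, -0.464, 0.49]
force: [-8.3, -3.3, 18.8]
grip_width: 0.279
clock: 14.0
ee_pos: [0.5462, 0.1763, 0.0829]
ee_rot: [-0.503, 0.54, -0.464, 0.49]
force: [-0.3, 0.5, -0.5]
grip_width: 0.702
```

View pics/hz10.png

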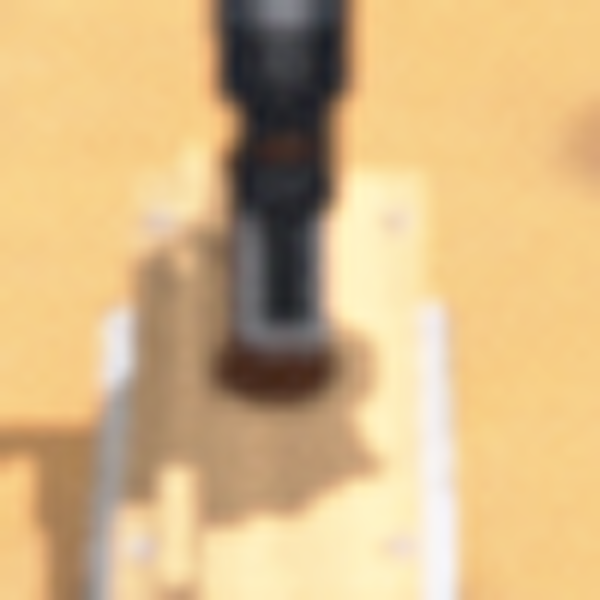

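It stopped firmly at 19 N and the jaws are open. Next: withdraw upward, then move clear for the check.

```bash

python3 -m jog '[{"jaw":-0.6,"xyz":[0,-0.3,0],"yaw":0},{"jaw":-0.6,"xyz":[0,-0.9,0],"yaw":0},{"jaw":-0.6,"xyz":[0,-1.7,0],"yaw":0},{"jaw":-0.6,"xyz":[0,-2.7,0],"yaw":0},{"jaw":-0.6,"xyz":[0,-3.7,0],"yaw":0},{"jaw":-0.6,"xyz":[0,-4.7,0],"yaw":0},{"jaw":-0.6,"xyz":[0,-5,0],"yaw":0}]'
python3 -m jog '[{"jaw":-0.6,"xyz":[1,0,0],"yaw":0},{"jaw":-0.6,"xyz":[2.5,0,0],"yaw":0},{"jaw":-0.6,"xyz":[4,0,0],"yaw":0},{"jaw":-0.6,"xyz":[5.5,0,0],"yaw":0},{"jaw":-0.6,"xyz":[7,0,0],"yaw":0},{"jaw":-0.6,"xyz":[8.5,0,0],"yaw":0},{"jaw":-0.6,"xyz":[10,0,0],"yaw":0},{"jaw":-0.6,"xyz":[11.5,0,0],"yaw":0},{"jaw":-0.6,"xyz":[12,0,0],"yaw":0},{"jaw":-0.6,"xyz":[12,0,0],"yaw":0}]'
python3 - <<'E'
from h import *
np.set_printoptions(precision=4,suppress=True)
for n,b in(("side",(120,220,230,330)),("top",(170,270,220,340))):
  S=get_image(n);cv2.imwrite(f"pics/f_{n}.png",cv2.resize(S["color"][b[0]:b[1],b[2]:b[3]],None,fx=6,fy=6,interpolation=2));cv2.imwrite(f"pics/full_{n}.png",S["color"])
  for l in("pin","carriage_hole","dish","dark_pot","cup"):
    r=place_of(l,S);print(n,l,[(np.array(px(q["location"])),round(q["p"],2)) for q in r[:2]])
E
```

```text
clock: 14.75
ee_pos: [0.5492, 0.1846, 0.213]
ee_rot: [-0.506, 0.537, -0.463, 0.492]
force: [-0.7, -0.3, -0.1]
grip_width: 0.802
clock: 15.75
ee_pos: [0.5757, -0.1151, 0.231]
ee_rot: [-0.505, 0.537, -0.464, 0.492]
force: [0.2, 0.3, 0.3]
grip_width: 0.799
side pin []
side carriage_hole [(array([281.408, 177.8  ]), 0.78)]
side dish [(array([341.312, 197.8  ]), 0.79)]
side dark_pot [(array([323.968, 156.32 ]), 0.83), (array([276.928, 190.92 ]), 0.43)]
side cup [(array([326.08, 295.2 ]), 0.74)]
top pin [(array([284.672, 233.08 ]), 0.49)]
top carriage_hole [(array([284.992, 231.68 ]), 0.57)]
top dish [(array([298.88, 179.32]), 0.57)]
top dark_pot [(array([218.368, 195.92 ]), 0.79), (array([415.104, 188.4  ]), 0.7)]
top cup [(array([415.488, 189.8  ]), 0.65)]
```

View pics/f_side.png

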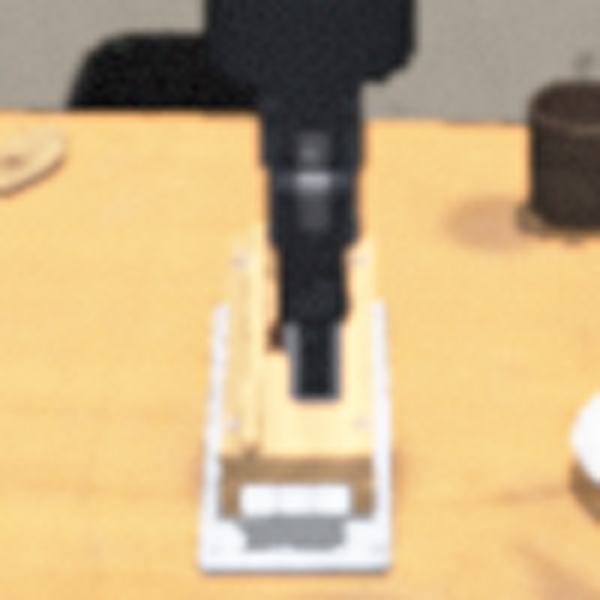

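View pics/f_top.png

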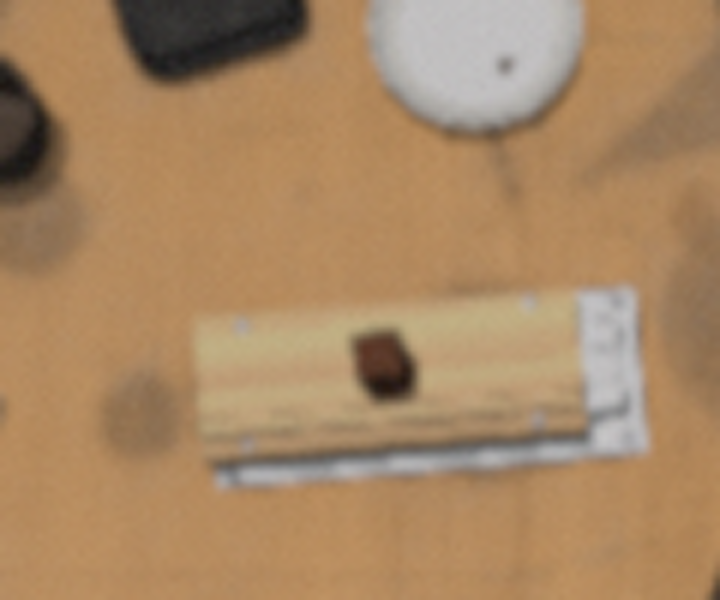

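Top view: the pin stands in the carriage at crop (383,365) and the dish and pot haven't moved. The gripper blocks the side view, so I'll move it further away.

```bash

python3 -m jog '[{"jaw":-0.6,"xyz":[1.5,-0.3,-1],"yaw":0},{"jaw":-0.6,"xyz":[3,-0.6,-2],"yaw":0},{"jaw":-0.6,"xyz":[4.5,-0.9,-3],"yaw":0},{"jaw":-0.6,"xyz":[6,-1.2,-3.5],"yaw":0},{"jaw":-0.6,"xyz":[7,-1.2,-4],"yaw":0},{"jaw":-0.6,"xyz":[8,-1.2,-4.5],"yaw":0},{"jaw":-0.6,"xyz":[8,-1.2,-4.5],"yaw":0},{"jaw":-0.6,"xyz":[8,-1.2,-4.5],"yaw":0}]'
python3 - <<'E'
from h import *
np.set_printoptions(precision=4,suppress=True)
S=get_image("side");T=get_image("top");b=(130,220,240,330)
cv2.imwrite("pics/e_side.png",cv2.resize(S["color"][b[0]:b[1],b[2]:b[3]],None,fx=6.5,fy=6.5,interpolation=2));cv2.imwrite("pics/e_top.png",T["color"])
for l in("pin","carriage_hole","track_mid","dish","dark_pot","cup"):
  rs=[]
  for S_ in(S,T):
    r=place_of(l,S_)
    if r: rs.append(ray(S_,px(r[0]["location"])))
  if len(rs)==2: print(l,*tri(rs))
# expected outline: pin seated upright vs stuck 14mm
for y in(.172,):
  print((proj(S,[[.543,y,.054],[.543,y,.11],[.543,y,.124]])-[240,130]+.5)*6.5)
E
```

```text
clock: 17.15
ee_pos: [0.4815, -0.3206, 0.2736]
ee_rot: [-0.506, 0.537, -0.463, 0.492]
force: [-0.3, 0.4, -0.7]
grip_width: 0.805
pin [0.5411 0.1851 0.009 ] [np.float64(0.0011242860331321907), np.float64(0.0011242860331321335)]
carriage_hole [0.5467 0.1636 0.0469] [np.float64(0.0016854627489907338), np.float64(0.0016854627489909463)]
track_mid [0.5427 0.162  0.0249] [np.float64(0.001067641491309497), np.float64(0.0010676414913098219)]
dish [0.742  0.1378 0.0004] [np.float64(0.004403160025413416), np.float64(0.004403160025413078)]
dark_pot [ 0.6056  0.3792 -0.0845] [np.float64(0.09837198378480658), np.float64(0.09837198378480642)]
cup [ 0.6804 -0.2471 -0.0059] [np.float64(0.0013646061059000335), np.float64(0.0013646061058999706)]
[[258.5991 292.8622]
 [255.842  186.9053]
 [255.1285 159.6218]]
```

View pics/e_side.png

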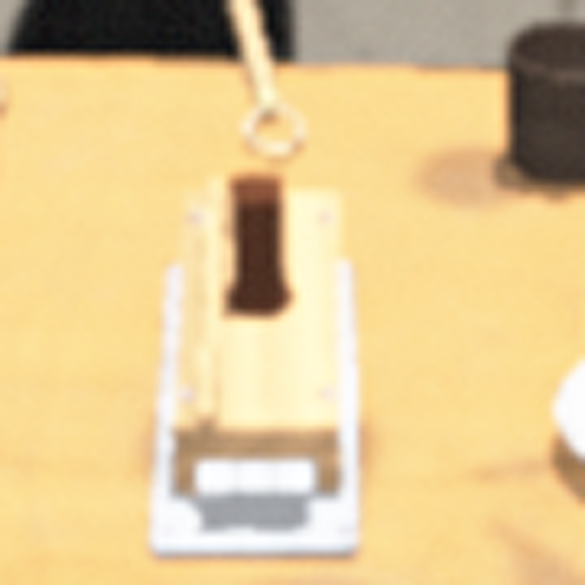

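View pics/e_top.png

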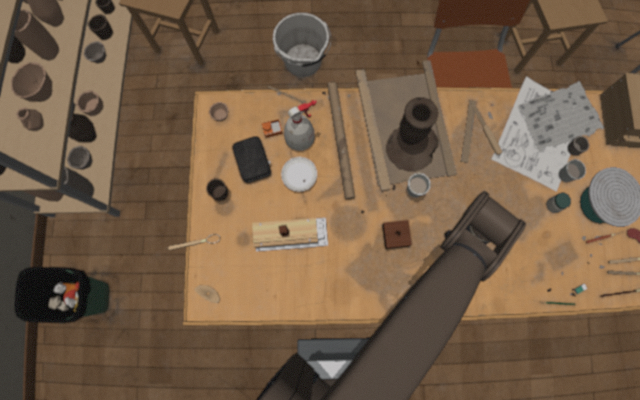

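The side view shows the pin upright with its collar on the deck and no shank showing. The handle top is at crop row ~186, where a fully seated pin should be. The dish, pot and cup are where they were in the first picture. Handing in.

```bash
python3 -c "
from plant import *
job_done()"
```

```text
the job is handed in; nothing more can be done
```

I put the pin through the carriage hole and pushed the carriage along the track until the pin dropped into the bar. I then seated it, let go and handed the job in at about 17 s of the 61 s allowed.

**How it went**
- **Insertion:** the pin met the bar where expected, with the TCP at z = 0.097 m. I then slid the carriage about 58 mm towards +x with a light downward push.
- **Finding the hole:** at the far end of the range the pin dropped and sideways motion was blocked both ways. It went down 14 mm in all and stopped firmly against 19 N.

**Last checks**
- **Pin and carriage:** the side view shows the pin upright with its collar on the deck and no shank visible. Its handle top is where a fully seated pin should be. The carriage looks flat on its track.
- **Dish, pot and cup:** the pictures show no visible movement. The networks' readings for the dish and cup agree with their first positions to within about 16 mm (mostly height scatter).
- **Robot:** the arm was clear of everything and at rest.

**What disagreed**
- The networks' final positions for the pin and carriage hole differ by about 20 mm along the track. That is well outside the 5 mm fit, so I relied on the pictures and the measured drop instead.
- The final two-camera fix on the dark pot did not agree between views; one view had probably picked out something else. I judged the pot by eye only.
- The tool tilted up to about 4° while pushing, because the move commands can't correct tilt. The pin stood upright after I released it.

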